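# Unlock the milk frother and hold it slanted over the mug

## Robot

A 6-joint arm with a two-finger parallel gripper is mounted at the origin on a cart in front of the work surface, level with it; the furniture and walls round the work are solid. World frame = base frame: x ahead of the robot, y to its left, z up, the work surface at z = 0. Lengths are in mm, angles in rad, forces in N, time in s.
With the tool pointing down it reaches from about 350 to 775 mm from the base axis. Payload 7.3 kg.
Tool frame: the origin (TCP) lies on the centre line of the jaws, within the pads' length; the fingertips stand finger_overhang ahead of it and the grasp point (between the pads) lies 8 mm behind it (finger_overhang is the distance from the TCP to the fingertips, in mm); z points along the fingers, y is the line along which they close (so a half turn about z gives the same grasp; the last joint's range is limited). The gripper opens to 92 mm and grips with 3 to 60 N. Pads are 19 mm wide; open, the fingers measure 130 mm over their backs; the gripper's body (75 mm by 190 mm) begins 47 mm behind the grasp point.
Start: joints at [-1.408, 0.342, 1.524, -0, 1.275, -0.146], TCP at [159.578, -500.179, 237.741] pointing down, gripper open.
Joint ranges: [-2.53, 2.53], [-0.77, 2.02], [0.04, 2.7], [-1, 4.14], [0.28, 2.66], [-3.11, 3.11]. Speed limits (rad/s): [2.57, 2.57, 3.14, 3.14, 3.14, 3.14].

## Interface

Orientations are given as [roll, pitch, yaw] about the fixed x, y, z axes, in that order (R = Rz(yaw) Ry(pitch) Rx(roll)).
In Python, from plant import get_obs, capture, close_job, finger_overhang gives the robot as it stands.
- The arm moves only by the shell command python3 -m inch 'ROWS'. ROWS is JSON, one flat list of numbers, 7 for each row, row after row: the turn, a rotation vector about the tool's x, y, z scaled (see below), then the shift along the tool's x, y, z scaled (see below), then the closure, from -1 (fully open) to 1 (shut). In form: [ax, ay, az, tx, ty, tz, gripper, ax, ay, az, tx, ty, tz, gripper, ...]. A call has 1 to 10 rows; each row shifts and turns the commanded pose from where the row before left it, along the tool's axes as they then stand; what a row does not reach is not made up. The controller multiplies each number of a shift by 0.8 m and each number of a turn by 1.5 rad. A row lasts 1/12 s, in which the tool goes at most 41.7 mm and 7.16 degrees, less where a joint would pass 70% of its speed; a pose out of reach is approached as far as the arm can. A call with a number of a shift or a turn outside -1 to 1 is refused whole. A call with a gripper value outside its range is refused whole. The fingers move at their own pace and stop on an object; the grip force is fixed at half the most. Time passes only in rows, so rows that do not move let the fingers close. It gives the time, the measured TCP pose, the force, the opening and the grip force at its end, in the units of the state.
- get_obs(): the state, without advancing time (a new reading comes with each control period).
- capture(name): name is "scene" or "side" or "wrist"; returns a dict with "image" (480x640x3 uint8, red, green, blue), "mtx" (3x3 intrinsics, pixels), "distortion" ([k1, k2, p1, p2, k3] as OpenCV has them; the pictures are not rectified), "pose" (4x4, takes a point from camera to world coordinates). Camera axes: x right, y up, looking along -z (the intrinsics and any distortion apply to the point x, -y, -z); pixel columns grow to the right and rows downward; lengths in mm; the calibration is good to about 2 mm. A picture is of the moment at which its call begins. There is no depth.
- close_job(): hands the job in; it is judged then, once.
The state is a dict: "time": time; "joint_positions": joint angles; "dq": joint speeds; "tau": joint torques, N m; "tool_pos": TCP position; "tcp_rot": TCP orientation; "contact_force": force on the tool from outside, world axes, zero at the start; "moment": the same for the moment, N m; "grip_width": finger opening in mm; "finger_force": force on a finger pad.
Only numpy, scipy, OpenCV 4.12 (cv2) and the standard library are available. Lean on these libraries where they do the work, as an engineer would, in place of code of your own. Each camera call takes 0.05 s, during which the arm holds its last target. There are 200 camera calls.

## Task

Slide the green grip of the frother dock's locking plate away from you until the red line on the plate meets the red marks on the rails, so that the plate's opening lies centred round the frother. Then draw the milk frother straight up out of the dock and hold it over the spotted mug, handle slanted about halfway between upright and level, whisk end down, with the whisk about 5 cm above the middle of the mug's mouth. Finish while still holding it there, still and touching nothing but your gripper; leave the lock open, and do not shift or tip the mug or the things standing around.

Things in the scene. Friction and masses are not known exactly. Their poses are not given: they have to be found in the camera images.
- dock: White plastic dock, fixed to the worktop. Origin on the worktop on the socket's axis; x runs from the grip end to the socket end (roughly away from the robot), z up. Spans x -175 to +75 mm, y +-47 mm. Deck top at z = 105 mm with a 28 mm hole at x = y = 0; two rails beside the plate reach z = 118 mm and bear red marks at x = -65 mm.
- lock_plate (a joint): Grey locking plate sliding along dock +x (away from the robot), 0 to 0.07 m; starts near 0 (locked), friction about 2 N, stays where left. Plate top at z = 120.5 mm. At 0.045 its red line meets the red rail marks and its 52 mm square opening is centred on the socket: the frother's 38 mm collar can pass (7 mm play each way). Short of or beyond it the collar is held down.
- lock_grip (a point): Point in the plate's green upright grip, on its axis, 12 mm below its top and 24 mm above the plate (144.5 mm above the worktop). The grip is 24 mm along dock x, 14 mm along dock y and 36 mm high. It moves with the plate and is at dock x = -150 mm plus the joint value, y = 0.
- frother: Milk frother, 195 mm long, about 0.14 kg, upright in the dock. Origin under the whisk, z towards the handle. Whisk 21 mm wide, z 0-9; 6 mm shaft to 85; black collar 38 mm wide, z 85-93, resting on the deck; 12 mm neck; round black handle 32 mm wide, z 110-195, red button on its end. Docked: origin 20 mm above the worktop on the dock's z axis; whisk clears the plate when raised over 101 mm.
- whisk_tip (a point): The frother's origin: centre of the underside of the whisk.
- handle_mid (a point): Point on the frother's axis in the handle, 165 mm above the whisk's underside, 30 mm below the handle's end.
- mug: White mug with blue spots standing on the worktop, 92 mm in diameter, 93 mm high, about 0.35 kg; with its handle 127 mm along its y, the handle at -y. Origin on the underside, in the middle of cup and handle together; the cup's axis is at y = +17.5 mm.
- mug_mouth (a point): Centre of the mug's mouth, level with the rim, 93 mm above the worktop; z up. The inside is about 80 mm wide.
- yoghurt_pot: White and red yoghurt pot, 72 mm wide, 71 mm high, a bystander. Origin at the centre of its underside.
- food_tin: Low food tin, green label, 76 mm wide, 58 mm high, a bystander. Origin at the centre of its underside.
- spice_jar: Spice jar with red lid, 45 mm wide, 106 mm high, a bystander. Origin at the centre of its underside.
There are look-alikes about, which are no part of the job. Leave any pink look-alike of the mug alone.

How it is judged:
By the outcome, as a careful person would: the job done as asked, in the order asked, and still so for the second after the job is handed in, while the arm keeps its last pose, push and grip.
It also fails if it takes over 45 s, if anything falls off the work surface, if the arm or the gripper's body presses on something with over 40 N, if the wrist force passes 120 N, or if a joint passes its speed limit or range.

## Working session

There is one attempt and no reset: what is moved stays moved. The work goes in short steps, Python scripts to look and compute and a shell command to move; the robot and the scene stay as the last step left them, time stands still between calls to the robot, and variables do not carry over. Pictures are saved under pics/ and viewed, at most 10 in all, crops included, and the job is handed in when it is done.

```bash
mkdir -p pics; ls; python3 - <<'E'
from plant import *
import cv2,json,numpy as np
print(finger_overhang); print(get_obs())
for n in("scene","side"):
    c=capture(n); cv2.imwrite(f"pics/{n}0.png",c["image"][:,:,::-1])
    np.savez(f"{n}0.npz",**c); print(n,np.round(c["mtx"],1).tolist(),c["distortion"],np.round(c["pose"],3).tolist())
E
```

```text
pics
11.0
{'time': 0.0, 'joint_positions': array([-1.40801247e+00,  3.42728915e-01,  1.52502143e+00,  1.26765960e-05,
        1.27540771e+00, -1.45975595e-01]), 'dq': array([-0.00183183,  0.00114446, -0.00096398,  0.00126071,  0.00039416,
       -0.000505  ]), 'tau': array([ 1.23204492e-03, -4.31236696e+01, -2.44217420e+01,  7.18587474e-02,
        5.58153796e-02, -1.36976014e-04]), 'tool_pos': array([ 159.50772957, -499.76776092,  237.04020363]), 'tcp_rot': array([-3.14004567e+00, -2.39692261e-04,  3.08755565e-01]), 'contact_force': array([-0.61934971, -0.60909455, -0.09902851]), 'moment': array([ 0.01971542, -0.06147623, -0.0232994 ]), 'finger_force': 0.0, 'grip_width': 92.00612390009883}
scene [[621.6, 0.0, 324.1], [0.0, 621.6, 245.0], [0.0, 0.0, 1.0]] [0.04363169 0.         0.         0.         0.        ] [[-0.617, 0.406, -0.674, -368.601], [-0.787, -0.332, 0.52, 906.738], [-0.012, 0.852, 0.524, 815.633], [0.0, 0.0, 0.0, 1.0]]
side [[498.5, 0.0, 320.6], [0.0, 498.5, 237.9], [0.0, 0.0, 1.0]] [-0.12110996  0.          0.          0.          0.        ] [[-0.93, 0.175, -0.325, 186.375], [-0.368, -0.492, 0.789, 926.146], [-0.022, 0.853, 0.522, 601.566], [0.0, 0.0, 0.0, 1.0]]
```

View pics/scene0.png

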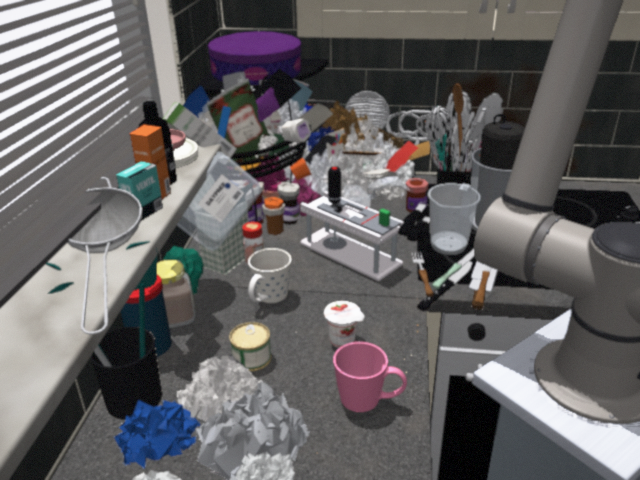

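View pics/side0.png

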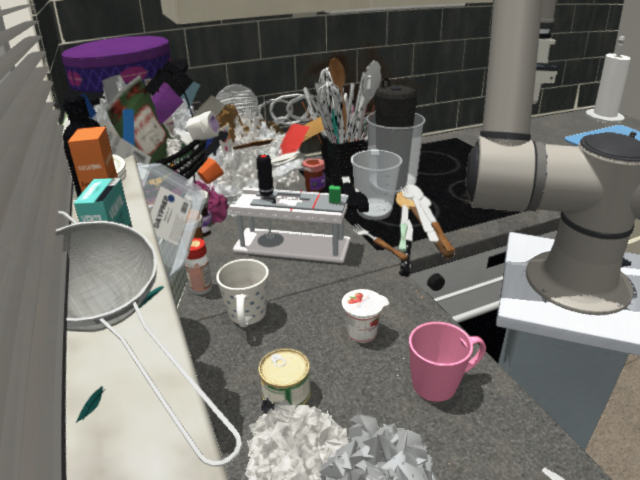

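The scene view shows the dock (frother at ~(335,185), green grip (384,215)), spotted white mug at (270,275) with handle at lower left, pink look-alike mug at (365,378), yoghurt pot (343,323), tin (250,345) and spice jar with red lid (252,235). In the side view they are at: frother (265,175), grip (335,193), spotted mug (243,292), pink mug (440,360). The spotted white mug is the one meant, as the pink one is excluded. I'll enlarge to confirm and read pixels.

```bash
python3 - <<'E'
import cv2,numpy as np
a=cv2.imread("pics/scene0.png");b=cv2.imread("pics/side0.png")
def crop(i,x,y,w=133,h=100):
    o=cv2.resize(i[y:y+h,x:x+w],(w*3,h*3),interpolation=cv2.INTER_CUBIC)
    for k in range(0,w):
        if (x+k)%20==0: cv2.line(o,(k*3,0),(k*3,6),(0,255,255),1);cv2.putText(o,str(x+k),(k*3,16),0,.35,(0,255,255))
    for k in range(0,h):
        if (y+k)%20==0: cv2.line(o,(0,k*3),(6,k*3),(0,255,255),1);cv2.putText(o,str(y+k),(8,k*3+4),0,.35,(0,255,255))
    return o
cv2.imwrite("pics/crops.png",np.vstack([np.hstack([crop(a,285,165),crop(b,227,150)]),np.hstack([crop(a,205,215),crop(b,170,230)])]))
E
```

```text
(no output)
```

View pics/crops.png

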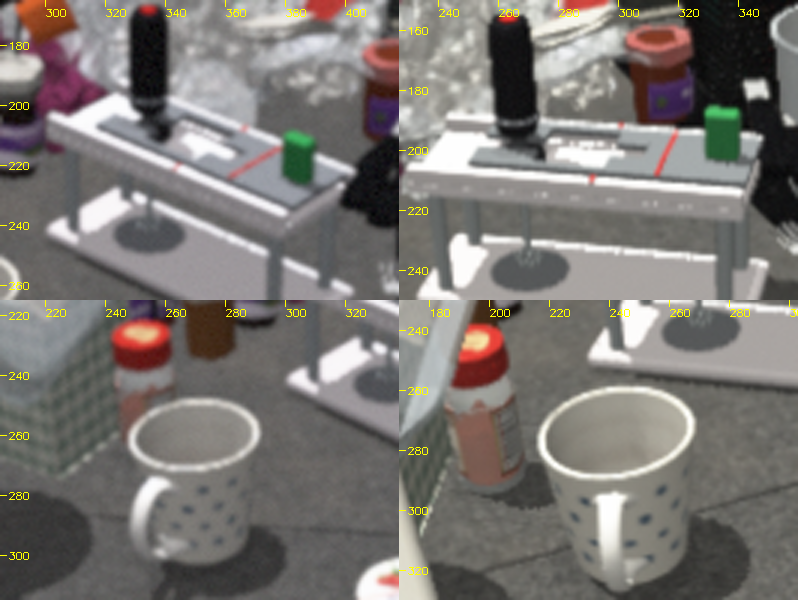

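The crop confirms the spotted mug (white with blue dots; rim in scene spans (249–291, 248–272), in side (217–268, 259–289)). Dock features read: scene red marks (366.3,207.7)/(344,220.7), plate line ends (361.3,224.3)/(379,214.3), grip top (384,211). Now fitting.

```bash
cat > h.py <<'E'
import cv2,numpy as np
def load(f): return dict(np.load(f))
def proj(c,P):
    T=np.linalg.inv(c["pose"]); P=np.atleast_2d(P).astype(float)
    q=(P@T[:3,:3].T+T[:3,3])*[1,-1,-1]
    return cv2.projectPoints(q,np.zeros(3),np.zeros(3),c["mtx"],c["distortion"])[0][:,0]
def onplane(c,uv,z):
    n=cv2.undistortPoints(np.array([[uv]],float),c["mtx"],c["distortion"])[0,0]
    d=c["pose"][:3,:3]@[n[0],-n[1],-1]; o=c["pose"][:3,3]
    return o+d*(z-o[2])/d[2]
def dock(p,pts):
    c,s=np.cos(p[2]),np.sin(p[2]); pts=np.array(pts,float)
    return np.c_[p[0]+c*pts[:,0]-s*pts[:,1],p[1]+s*pts[:,0]+c*pts[:,1],pts[:,2]]
E
python3 - <<'E'
from h import *
from scipy.optimize import least_squares as LS
A=load("scene0.npz");B=load("side0.npz")
def feats(p): # x,y,yaw,q,ym,yl
    q,ym,yl=p[3:]
    return dock(p,[[-65,ym,118],[-65,-ym,118],[-110+q,yl,120.5],[-110+q,-yl,120.5],[-150+q,0,156.5],[0,0,215],[0,0,150]])
# order: +y (nearer the cameras), -y
ua=np.array([[344,220.7],[366.3,207.7],[361.3,224.3],[379,214.3],[384.2,210.7],[334.5,167.5],[334.5,192]])
ub=np.array([[291.3,210],[301.3,192],[312.5,208.5],[319.5,194],[335.3,187],[264,155.5],[264.5,184]])
f=lambda p:np.r_[(proj(A,feats(p))-ua).ravel(),(proj(B,feats(p))-ub).ravel()]
x0=onplane(A,(334.5,192),150)
r=LS(f,[x0[0],x0[1],0,0,40,30],loss="soft_l1");p=r.x
print("dock",p); print(np.round(r.fun.reshape(2,-1,2),1).tolist())
t=np.linspace(0,2*np.pi,200)
def ext(u): return np.r_[u[:,0].min(),u[:,0].max(),u[:,1].min(),u[:,1].max()]
def g(m):
    C=np.c_[m[0]+46*np.cos(t),m[1]+46*np.sin(t),93+0*t]
    return np.r_[ext(proj(A,C))-[248.5,291.5,248,272],ext(proj(B,C))-[216.8,268.7,258.8,289.5]]
r=LS(g,onplane(A,(270,260),93)[:2]);print("mug",r.x,np.round(r.fun,1))
for n,ca,cb,z in(("yog",(343,313),(364,304),71),("tin",(250,334),(285,363),58),("jar",(253,228),(197,244),106),("pink",(360,358),(443,343),95)):
    print(n,onplane(A,ca,z)[:2].round(),onplane(B,cb,z)[:2].round())
print("mughandle",onplane(A,(254,290),45)[:2],onplane(B,(240,305),45)[:2])
print("glass",onplane(A,(455,195),130)[:2],onplane(B,(376,162),130)[:2])
E
```

```text
dock [6.56502614e+02 8.15586530e+01 1.53780135e-01 7.21472173e-01
 4.09009488e+01 3.22593600e+01]
[[[-0.2, -0.6], [0.4, -0.2], [-0.2, -0.2], [0.1, -0.4], [0.4, -0.1], [0.2, 0.2], [0.2, 1.0]], [[-0.4, -0.4], [-0.3, 0.2], [0.2, -0.1], [0.2, 0.5], [-0.5, 0.2], [-0.6, 0.6], [1.3, 0.7]]]
mug [587.81189974 315.59111456] [-0.2 -0.1  0.1 -0.5 -0.   0.2  0.2 -0.1]
yog [368. 294.] [370. 297.]
tin [442. 461.] [443. 455.]
jar [705. 282.] [708. 276.]
pink [231. 370.] [226. 373.]
mughandle [573.5764509  369.00986988] [583.51454023 344.48028926]
glass [ 494.89059966 -158.93607103] [ 482.7268115  -157.05734566]
```

Dock fitted at (656.5, 81.6), yaw 0.154, with residuals under about 1 px and the plate at q≈0.7 mm. The mug mouth is at (588, 316). Now moving over the grip.

```bash
python3 -m inch '[0,0,0,0.0314,-0.0266,-0.005,-1,0,0,0,0.0314,-0.0266,-0.005,-1,0,0,0,0.0314,-0.0266,-0.005,-1,0,0,0,0.0314,-0.0266,-0.005,-1,0,0,0,0.0314,-0.0266,-0.005,-1,0,0,0,0.0314,-0.0266,-0.005,-1,0,0,0,0.0314,-0.0266,-0.005,-1,0,0,0,0.0314,-0.0266,-0.005,-1,0,0,0,0.0314,-0.0266,-0.005,-1,0,0,0,0.0314,-0.0266,-0.005,-1]'
python3 -m inch '[0,0,0,0.0314,-0.0266,0,-1,0,0,0,0.0314,-0.0266,0,-1,0,0,0,0.0314,-0.0266,0,-1,0,0,0,0.0314,-0.0266,0,-1,0,0,0,0.0314,-0.0266,0,-1,0,0,0,0.0314,-0.0266,0,-1,0,0,0,0.0314,-0.0266,0,-1,0,0,0,0.0314,-0.0266,0,-1,0,0,0.0515,0.0314,-0.0266,0,-1,0,0,0.0515,0.0314,-0.0266,0,-1]'
python3 -m inch '[0,0,0,0,0,0,-0.3,0,0,0,0,0,0,-0.3,0,0,0,0,0,0,-0.3]'
cat > w.py <<'E'
# world offset of a target TCP (x y z yaw) expressed in the tool's present axes, in row units
import sys,numpy as np
from scipy.spatial.transform import Rotation as R
from plant import get_obs
o=get_obs();r=R.from_euler("xyz",o["tcp_rot"]);t=np.array(list(map(float,sys.argv[1:4])))
d=t-o["tool_pos"];print("mm",d.round(1),"rows",(r.inv().apply(d)/800).round(4))
e=R.from_euler("xyz",list(map(float,sys.argv[4:7])))
print("turn",((r.inv()*e).as_rotvec()/1.5).round(4))
print(o["time"],o["joint_positions"].round(3),o["tool_pos"].round(1),o["tcp_rot"].round(3),o["contact_force"].round(1),o["grip_width"])
E
python3 w.py 509 58.7 138 3.14159 0 0.154
```

```text
time: 0.93
tool_pos: [334.6, -219.5, 277.8]
tcp_rot: [-3.141, 0.0, 0.309]
contact_force: [0.7, 0.3, 0.7]
grip_width: 91.6
finger_force: 0.0
time: 1.77
tool_pos: [511.1, 58.4, 277.4]
tcp_rot: [-3.142, 0.001, 0.151]
contact_force: [0.4, -1.2, -0.6]
grip_width: 91.9
finger_force: 0.0
time: 2.02
tool_pos: [510.5, 56.4, 277.2]
tcp_rot: [3.141, 0.002, 0.156]
contact_force: [-0.2, 0.4, -0.3]
grip_width: 76.3
finger_force: 0.0
mm [  -1.5    2.3 -139.2] rows [-0.0011 -0.0032  0.174 ]
turn [0.0001 0.001  0.0011]
2.0167 [-0.039  0.293  1.484 -0.     1.366  1.376] [510.5  56.4 277.2] [3.141e+00 2.000e-03 1.560e-01] [-0.2  0.4 -0.3] 76.32980337246435
```

```bash
python3 -m inch '[0,0,0,0,-0.003,0.025,-0.1,0,0,0,-0.001,0,0.025,-0.1,0,0,0,0,0,0.025,-0.1,0,0,0,0,0,0.025,-0.1,0,0,0,0,0,0.025,-0.1,0,0,0,0,0,0.025,-0.1,0,0,0,0,0,0.012,-0.1,0,0,0,0,0,0.01,-0.1,0,0,0,0,0,0,-0.1]'
python3 w.py 509 58.7 138 3.14159 0 0.154
python3 - <<'E'
from plant import *;import cv2,numpy as np
c=capture("side");np.savez("side1.npz",**c)
d=capture("wrist");np.savez("wrist1.npz",**d)
o=np.hstack([cv2.resize(c["image"][130:270,200:380],None,fx=2.2,fy=2.2),np.pad(cv2.resize(d["image"],(400,300)),((0,8),(0,0),(0,0)))]);cv2.imwrite("pics/g1.png",o[:,:,::-1])
E
```

```text
time: 2.77
tool_pos: [509.1, 58.1, 139.2]
tcp_rot: [-3.141, 0.002, 0.153]
contact_force: [-0.0, -0.2, -0.7]
grip_width: 50.8
finger_force: 0.0
mm [-0.1  0.6 -1.2] rows [ 0.     -0.0008  0.0015]
turn [-0.0001  0.0014 -0.0004]
2.7667 [-0.036  0.423  1.698 -0.     1.023  1.382] [509.1  58.1 139.2] [-3.141e+00  2.000e-03  1.530e-01] [-0.  -0.2 -0.7] 50.769831739566214
```

View pics/g1.png

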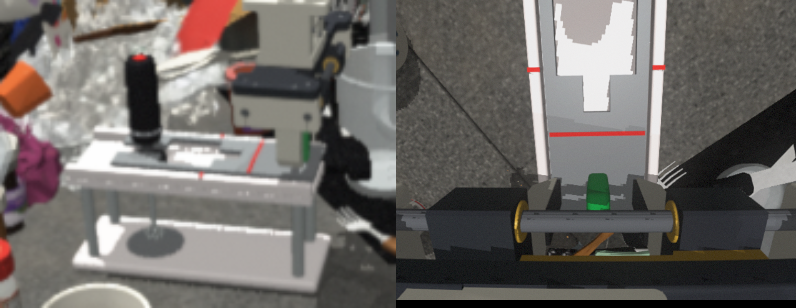

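The side view shows the fingers straddling the green grip. The wrist view shows the grip at (598,193) centred between the jaws, with the red line at y≈133 and the rail marks at y≈69 ahead. Closing, then sliding 44 mm.

```bash
python3 -m inch '[0,0,0,0,0,0,1,0,0,0,0,0,0,1,0,0,0,0,0,0,1,0,0,0,0,0,0,1,0,0,0,0,0,0,1,0,0,0,0,0,0,1]'
python3 -m inch '[0,0,0,0.005,0,0,1,0,0,0,0.01,0,0,1,0,0,0,0.01,0,0,1,0,0,0,0.01,0,0,1,0,0,0,0.01,0,0,1,0,0,0,0.0077,0,0,1,0,0,0,0.0025,0,0,1,0,0,0,0,0,0,1,0,0,0,0,0,0,1]'
python3 - <<'E'
from plant import *;import cv2,numpy as np
print(get_obs()["tool_pos"])
d=capture("wrist");np.savez("wrist2.npz",**d)
cv2.imwrite("pics/w2.png",cv2.resize(d["image"][60:300,180:480],(750,600))[:,:,::-1])
E
```

```text
time: 3.37
tool_pos: [510.0, 58.2, 140.3]
tcp_rot: [3.14, -0.0, 0.155]
contact_force: [0.9, -19.2, 0.2]
grip_width: 15.4
finger_force: 9.7
time: 4.12
tool_pos: [554.6, 65.1, 140.3]
tcp_rot: [3.14, -0.002, 0.155]
contact_force: [3.6, -5.8, 0.7]
grip_width: 13.8
finger_force: 30.0
[554.59057583  65.09792367 140.27177389]
```

View pics/w2.png

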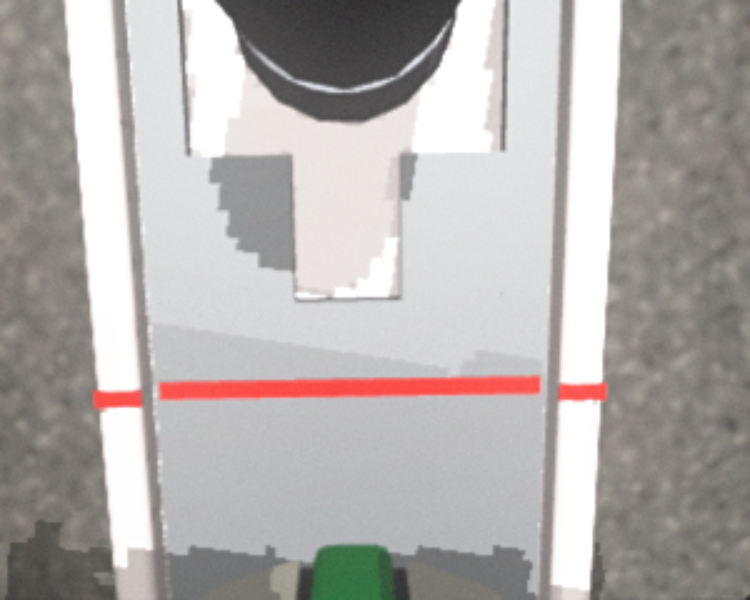

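The line (midpoint y≈388 in the crop) is about 1 mm past the marks (midpoint y≈395). Quantifying with parallax.

```bash
python3 - <<'E'
from h import *
c=load("wrist2.npz");f=lambda x,y:(180+x/2.5,60+y/2.5)
d=np.array([.9882,.1532])
P=lambda x,y,z:onplane(c,f(x,y),z)[:2]
m=(P(118,399,118)+P(582,391,118))/2; l=(P(161,391,120.5)+P(540,384,120.5))/2
print("line beyond marks",(l-m)@d)
col=(P(238,35,113)+P(455,35,113))/2
print(m+65*d, "opening ends", P(345,155,120.5), (P(240,155,120.5)-m)@d-65)
E
```

```text
line beyond marks 1.9033549547406314
[657.09855684  80.96438301] opening ends [632.8659216   77.97040922] -24.384976072605063
```

```bash
python3 -m inch '[0,0,0,-0.002,0,0,1,0,0,0,0,0,0,1,0,0,0,0,0,0,1]'
python3 -m inch '[0,0,0,0,0,0,-0.1,0,0,0,0,0,0,-0.1,0,0,0,0,0,0,-0.1,0,0,0,0,0,-0.015,-0.1,0,0,0,0,0,-0.04,-0.1,0,0,0,0,0,-0.04,-0.1,0,0,0,0,0,-0.04,-0.1,0,0,0,0,0,0,-0.1]'
python3 - <<'E'
from plant import *;import cv2,numpy as np
print(get_obs()["tool_pos"])
for n in("wrist","scene"):
    d=capture(n);np.savez(n+"3.npz",**d)
    if n=="wrist":cv2.imwrite("pics/w3.png",cv2.resize(d["image"][0:360,120:560],(800,600) if 0 else (733,600))[:,:,::-1])
E
```

```text
time: 4.42
tool_pos: [552.7, 64.8, 140.3]
tcp_rot: [3.14, -0.002, 0.155]
contact_force: [2.6, -5.4, 0.6]
grip_width: 14.1
finger_force: 30.0
time: 5.08
tool_pos: [554.5, 65.9, 254.7]
tcp_rot: [3.14, -0.011, 0.155]
contact_force: [0.6, -0.7, 1.7]
grip_width: 50.3
finger_force: 0.0
[554.50419548  65.85667466 254.74040537]
```

View pics/w3.png

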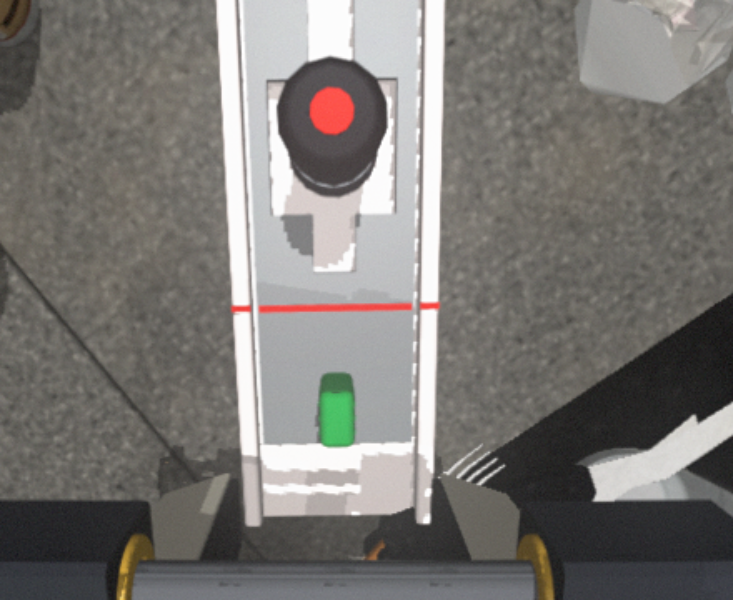

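Red line and rail marks now coincide (line y≈308, marks ≈307), the collar sits within the opening, and the red button is at crop (332,110). Checking the frother axis and going over it.

```bash
python3 - <<'E'
from h import *
c=load("wrist3.npz");print(onplane(c,(120+332*.6,110*.6),215))
d=np.array([.9882,.1532]);f=lambda x,y:(120+x*.6,y*.6);P=lambda x,y,z:onplane(c,f(x,y),z)[:2]
print(((P(259,309.5,120.5)+P(411,307,120.5))/2-(P(241,308.5,118)+P(429,305.5,118))/2)@d)
E
python3 w.py 656.7 81.4 256 3.14159 0 0.154
```

```text
[657.0200383   82.03920784 215.        ]
-0.21525157566791184
mm [104.4  15.6   6.7] rows [ 0.132   0.0008 -0.008 ]
turn [ 0.     -0.002   0.0004]
5.1833 [-0.02   0.389  1.42   0.     1.329  1.397] [552.3  65.8 249.3] [ 3.142e+00 -3.000e-03  1.550e-01] [-0.7 -0.  -0.5] 50.5173046161944
```

```bash
python3 -m inch '[0,0,0,0,0,-0.01,0.1,0,0,0,0.03,0,0,0.1,0,0,0,0.034,0,0,0.1,0,0,0,0.034,0.001,0,0.1,0,0,0,0.034,0,0,0.1,0,0,0,0,0,0,-0.1,0,0,0,0,0,0,-0.3,0,0,0,0,0,0,-0.3]'
python3 w.py 656.7 81.5 177 3.14159 0 0.154
```

```text
time: 5.85
tool_pos: [655.4, 80.8, 254.8]
tcp_rot: [-3.141, 0.003, 0.154]
contact_force: [-0.0, 0.3, 0.2]
grip_width: 56.0
finger_force: 0.0
mm [  1.3   0.7 -77.8] rows [ 0.0021 -0.0005  0.0972]
turn [-0.0003  0.0021  0.0003]
5.85 [ 0.007  0.593  1.068 -0.     1.483  1.423] [655.4  80.8 254.8] [-3.141e+00  3.000e-03  1.540e-01] [-0.   0.3  0.2] 56.03219680918915
```

```bash
python3 -m inch '[0,0,0,0.0015,-0.0005,0.01,-0.3,0,0,0,0,0,0.02,-0.3,0,0,0,0,0,0.02,-0.3,0,0,0,0,0,0.02,-0.3,0,0,0,0,0,0.017,-0.3,0,0,0,0,0,0.01,-0.3,0,0,0,0,0,0,-0.3]'
python3 w.py 656.7 81.5 177 3.14159 0 0.154
python3 -m inch '[0,0,0,0,0,0,1,0,0,0,0,0,0,1,0,0,0,0,0,0,1,0,0,0,0,0,0,1,0,0,0,0,0,0,1,0,0,0,0,0,0,1,0,0,0,0,0,0,1]'
```

```text
time: 6.43
tool_pos: [655.8, 81.3, 176.6]
tcp_rot: [-3.141, 0.004, 0.154]
contact_force: [-0.0, 0.1, -0.5]
grip_width: 59.4
finger_force: 0.0
mm [0.9 0.2 0.4] rows [ 0.0011 -0.0001 -0.0006]
turn [-0.0003  0.0026  0.0001]
6.4333 [ 0.007  0.643  1.193 -0.     1.309  1.424] [655.8  81.3 176.6] [-3.141  0.004  0.154] [-0.   0.1 -0.5] 59.41817941125084
time: 7.02
tool_pos: [657.7, 81.4, 179.1]
tcp_rot: [3.141, -0.001, 0.154]
contact_force: [-0.9, 0.8, 3.2]
grip_width: 31.4
finger_force: 30.0
```

```bash
python3 -m inch '[0,0,0,0,0,-0.005,1,0,0,0,0,0,-0.01,1,0,0,0,0,0,-0.015,1]'
python3 -m inch '[0,0,0,0,0,-0.015,1,0,0,0,0,0,-0.02,1,0,0,0,0,0,-0.02,1,0,0,0,0,0,-0.02,1,0,0,0,0,0,-0.02,1,0,0,0,0,0,-0.02,1,0,0,0,0,0,-0.015,1,0,0,0,0,0,0,1,0,0,0,0,0,0,1]'
python3 w.py 656.7 81.5 330 3.14159 0 0.154
python3 - <<'E'
from plant import *;import cv2,numpy as np
d=capture("scene");np.savez("scene4.npz",**d);e=capture("side");np.savez("side4.npz",**e)
cv2.imwrite("pics/s4.png",np.hstack([cv2.resize(d["image"][60:300,240:440],(400,480)),cv2.resize(e["image"][60:300,170:370],(400,480))])[:,:,::-1])
E
```

```text
time: 7.27
tool_pos: [656.8, 81.3, 201.8]
tcp_rot: [-3.141, 0.003, 0.154]
contact_force: [0.4, 1.0, -1.2]
grip_width: 31.2
finger_force: 29.9
time: 8.02
tool_pos: [657.6, 81.4, 307.1]
tcp_rot: [3.141, -0.001, 0.154]
contact_force: [0.7, -0.5, -2.9]
grip_width: 31.5
finger_force: 29.9
mm [-0.9  0.1 22.9] rows [-0.001  -0.0003 -0.0287]
turn [ 0.0002 -0.0008  0.0002]
8.0167 [ 0.008  0.578  0.956 -0.     1.606  1.424] [657.6  81.4 307.1] [ 3.141e+00 -1.000e-03  1.540e-01] [ 0.7 -0.5 -2.9] 31.54267341843573
```

View pics/s4.png

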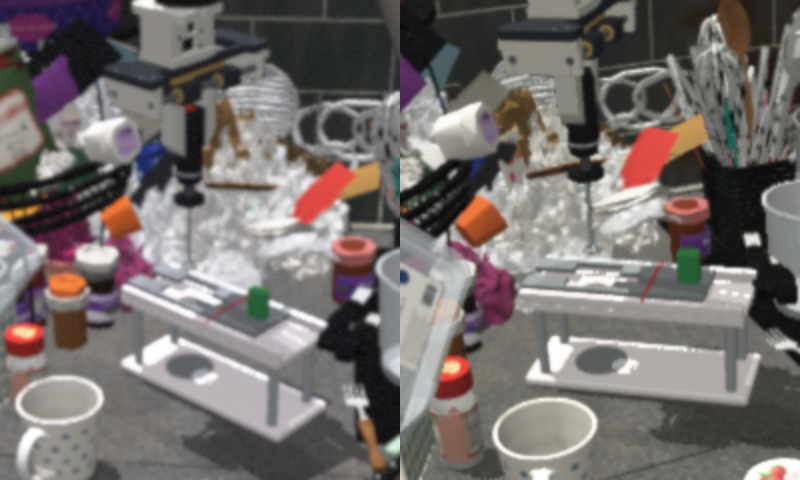

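The frother is clear above the dock (whisk at left crop (190,265), about z=150) and the plate line is still on its marks. Translating toward the mug, then tilting.

```bash
python3 -m inch '[0,0,0,0,0,-0.015,1,0,0,0,0,0,-0.015,1,0,0,0,-0.009,-0.0135,0,1,0,0,0,-0.0177,-0.027,0,1,0,0,0,-0.0177,-0.027,0,1,0,0,0,-0.0177,-0.027,0,1,0,0,0,-0.0177,-0.027,0,1,0,0,0,-0.0177,-0.027,0,1,0,0,0,-0.0177,-0.027,0,1,0,0,0,-0.0177,-0.027,0,1]'
python3 -m inch '[0,0,0,-0.0177,-0.027,0,1,0,0,0,-0.0177,-0.027,0,1,0,0,0,-0.009,-0.0135,0,1,0,0,-0.05,0,0,0,1,0,0,-0.05,0,0,0,1,0,0,-0.05,0,0,0,1,0,0,0,0,0,0,1]'
python3 w.py 484.3 274 290 3.14159 0 0.377
```

```text
time: 8.95
tool_pos: [526.1, 225.8, 329.3]
tcp_rot: [3.141, 0.002, 0.154]
contact_force: [0.4, 0.3, -1.3]
grip_width: 31.4
finger_force: 29.9
time: 9.53
tool_pos: [484.1, 272.7, 329.7]
tcp_rot: [3.141, 0.001, 0.382]
contact_force: [-0.7, 0.3, -0.2]
grip_width: 31.7
finger_force: 29.9
mm [  0.2   1.3 -39.7] rows [ 0.0009 -0.0014  0.0496]
turn [0.0002 0.0009 0.0033]
9.5333 [ 0.375  0.35   1.261 -0.     1.532  1.564] [484.1 272.7 329.7] [3.141e+00 1.000e-03 3.820e-01] [-0.7  0.3 -0.2] 31.721252211636138
```

```bash
python3 -m inch '[0,0.03,0,0,0,0,1,0,0.06,0,0,0,0,1,0,0.06,0,0,0,0,1,0,0.06,0,0,0,0,1,0,0.06,0,0,0,0,1,0,0.06,0,0,0,0,1,0,0.06,0,0,0,0,1,0,0.06,0,0,0,0,1,0,0.06,0,0,0,0,1,0,0.0136,0,0,0,0,1]'
python3 -m inch '[0,0,0,0,0,0,1,0,0,0,0,0,0,1]'
python3 - <<'E'
from plant import *;import cv2,numpy as np
from scipy.spatial.transform import Rotation as R
o=get_obs();r=R.from_euler("xyz",o["tcp_rot"]);z=r.as_matrix()[:,2]
tip=o["tool_pos"]+158*z;d=np.array([587.8,315.6,143])-tip
print("z",z.round(3),"tip",tip.round(1),"d",d.round(1),"rows",(r.inv().apply(d)/800).round(4),o["joint_positions"].round(3))
d=capture("scene");np.savez("scene5.npz",**d);e=capture("side");np.savez("side5.npz",**e)
cv2.imwrite("pics/s5.png",np.hstack([cv2.resize(d["image"][130:310,190:350],(400,450)),cv2.resize(e["image"][130:330,170:350],(400,450))])[:,:,::-1])
E
```

```text
time: 10.37
tool_pos: [481.8, 271.8, 327.9]
tcp_rot: [-3.14, -0.785, 0.376]
contact_force: [-1.0, 0.4, -1.2]
grip_width: 31.5
finger_force: 29.9
time: 10.53
tool_pos: [484.1, 272.6, 330.2]
tcp_rot: [-3.14, -0.784, 0.377]
contact_force: [0.1, 0.3, -1.8]
grip_width: 31.2
finger_force: 29.9
z [ 0.656  0.261 -0.708] tip [587.7 313.9 218.3] d [  0.1   1.7 -75.3] rows [-0.0658 -0.0019  0.0673] [ 0.373 -0.007  1.95   0.01   0.415  1.558]
```

View pics/s5.png

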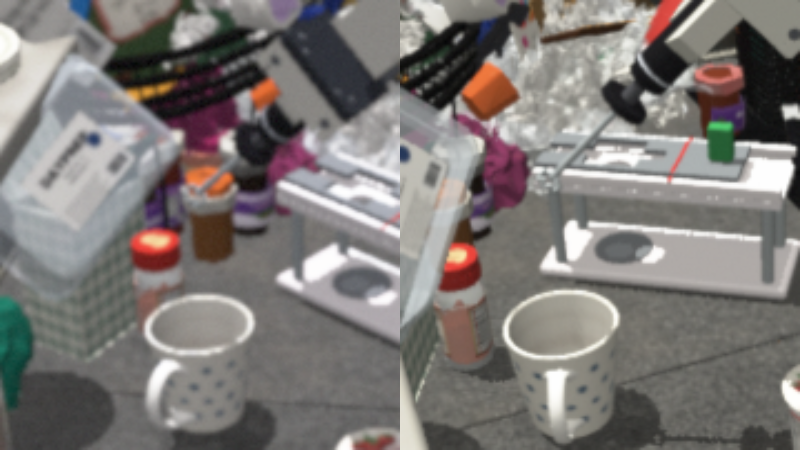

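The whisk is hanging over the mug, tilted 45° (side crop whisk end ≈(543,182)). Joint 5 is at 0.415 and its limit is 0.28, so I'll check the descent with a quick kinematic fit from recorded poses.

```bash
python3 - <<'E'
from h import *
from scipy.optimize import least_squares as LS
from scipy.spatial.transform import Rotation as R
D=np.array([[-1.408,.342,1.524,0,1.275,-.146,159.6,-500.2,237.7,3.1416,0,.309],[-.039,.293,1.484,0,1.366,1.376,510.5,56.4,277.2,3.1416,0,.155],[-.036,.423,1.698,0,1.023,1.382,509.1,58.1,139.2,3.1416,0,.154],[.007,.593,1.068,0,1.483,1.423,655.4,80.8,254.8,3.1416,0,.154],[.007,.643,1.193,0,1.309,1.424,655.8,81.3,176.6,3.1416,0,.154],[.008,.578,.956,0,1.606,1.424,657.6,81.4,307.1,3.1416,0,.154],[.375,.35,1.261,0,1.532,1.564,484.1,272.7,329.7,3.1416,0,.382],[.373,-.007,1.95,.01,.415,1.558,484.1,272.6,330.2,-3.14,-.784,.377]])
ry=lambda a:R.from_rotvec([0,a,0]);rz=lambda a:R.from_rotvec([0,0,a])
def fk(q,k): # h,a0,L1,L2,d,L3,e
    r=rz(q[0]);p=r.apply([k[1],k[4],k[0]]);r=r*ry(q[1]);p=p+r.apply([0,0,k[2]])
    r=r*ry(q[2]);p=p+r.apply([k[6],0,k[3]]);r=r*rz(q[3]*k[7])*ry(q[4]);p=p+r.apply([0,0,k[5]])
    return p,r
f=lambda k:np.concatenate([(fk(d[:6],np.r_[k,1])[0]-d[6:9]) for d in D])
s=LS(f,[200,0,400,400,76,200,0]);k=np.r_[s.x,1];print(s.x.round(1),np.abs(s.fun).max())
tip=np.array([587.8,315.6,143])
A,B=load("scene5.npz"),load("side5.npz");print("tip px now",proj(A,[[587.7,313.9,218.3]]),proj(B,[[587.7,313.9,218.3]]))
for th in(40,45):
  for a in np.radians([-60,-40,-20,0,10,20,30,45,60,80]):
    t=np.radians(th);u=np.array([np.cos(a)*np.sin(t),np.sin(a)*np.sin(t),-np.cos(t)])
    def g(q):
        p,r=fk(q,k);return np.r_[(p-(tip-158*u))/100,r.apply([0,0,1])-u]
    s=LS(g,[.37,.1,2,0,.6],bounds=([-2.5,-.77,.04,-1,.28],[2.5,2.02,2.7,4.14,2.66]));print(th,np.degrees(a).round(),s.x.round(2),np.abs(s.fun).max().round(3))
E
```

```text
[2.226e+02 2.000e-01 5.062e+02 3.793e+02 7.630e+01 3.073e+02 4.600e+01] 0.3602276832607174
tip px now [[267.08491644 207.58326725]] [[235.56902745 210.60407078]]
40 -60.0 [ 0.81  0.76  0.93 -0.67  1.66] 0.0
40 -40.0 [ 0.83  0.56  1.31 -0.72  1.32] 0.0
40 -20.0 [ 0.79  0.37  1.61 -0.78  0.98] 0.0
40 0.0 [ 0.65  0.21  1.84 -0.73  0.63] 0.0
40 10.0 [ 0.54  0.15  1.92 -0.54  0.46] 0.0
40 20.0 [ 0.4   0.11  1.97 -0.1   0.36] 0.0
40 30.0 [0.26 0.1  1.98 0.43 0.41] 0.0
40 45.0 [0.07 0.15 1.93 0.77 0.65] 0.0
40 60.0 [-0.05  0.24  1.81  0.81  0.91] 0.0
40 80.0 [-0.1   0.4   1.56  0.75  1.23] 0.0
45 -60.0 [ 0.85  0.8   0.93 -0.74  1.69] 0.0
45 -40.0 [ 0.88  0.58  1.33 -0.81  1.33] 0.0
45 -20.0 [ 0.84  0.39  1.67 -0.92  0.97] 0.0
45 0.0 [ 0.7   0.21  1.93 -0.99  0.57] 0.0
45 10.0 [ 0.57  0.15  2.02 -0.89  0.35] 0.0
45 20.0 [ 0.42  0.11  2.03 -0.22  0.28] 0.036
45 30.0 [0.24 0.09 2.09 0.81 0.28] 0.0
45 45.0 [0.02 0.14 2.03 1.03 0.61] 0.0
45 60.0 [-0.11  0.24  1.89  0.97  0.9 ] 0.0
45 80.0 [-0.16  0.42  1.62  0.85  1.24] 0.0
```

The model predicts joint 5 would hit its limit with this lean. Swinging the handle lean to azimuth 45° gives j5≈0.61, so I'll rotate about the vertical through the whisk and then descend.

```bash
cat > tip.py <<'E'
from plant import *;import numpy as np
from scipy.spatial.transform import Rotation as R
o=get_obs();r=R.from_euler("xyz",o["tcp_rot"]);z=r.as_matrix()[:,2]
tip=o["tool_pos"]+158*z;d=np.array([587.8,315.6,143])-tip
print("z",z.round(3),"az",np.degrees(np.arctan2(z[1],z[0])).round(1),"tip",tip.round(1),"d",d.round(1),"rows",(r.inv().apply(d)/800).round(4),o["joint_positions"].round(3),o["contact_force"].round(1))
E
python3 -m inch '[0.024,0,-0.024,0,0.0071,0,1,0.024,0,-0.024,0,0.0071,0,1,0.024,0,-0.024,0,0.0071,0,1,0.024,0,-0.024,0,0.0071,0,1,0.024,0,-0.024,0,0.0071,0,1,0.024,0,-0.024,0,0.0071,0,1,0.024,0,-0.024,0,0.0071,0,1,0.024,0,-0.024,0,0.0071,0,1,0,0,0,0,0,0,1,0,0,0,0,0,0,1]'
python3 tip.py
```

```text
time: 11.47
tool_pos: [507.0, 235.6, 329.8]
tcp_rot: [-3.14, -0.782, 0.758]
contact_force: [0.3, 0.5, -1.1]
grip_width: 31.6
finger_force: 29.9
z [ 0.51   0.486 -0.71 ] az 43.6 tip [587.6 312.3 217.7] d [  0.2   3.3 -74.7] rows [-0.0637 -0.0027  0.0684] [0.028 0.031 1.911 0.786 0.729 0.363] [ 0.3  0.5 -1.1]
```

```bash
python3 -m inch '[0,0,0,-0.005,0,0.005,1,0,0,0,-0.01,-0.0005,0.011,1,0,0,0,-0.012,-0.0005,0.013,1,0,0,0,-0.012,-0.0005,0.013,1,0,0,0,-0.012,-0.0005,0.013,1,0,0,0,-0.0085,-0.0005,0.009,1,0,0,0,-0.004,-0.0002,0.0044,1,0,0,0,0,0,0,1,0,0,0,0,0,0,1,0,0,0,0,0,0,1]'
python3 tip.py
python3 - <<'E'
from h import *
from plant import *
d=capture("scene");np.savez("scene6.npz",**d);e=capture("side");np.savez("side6.npz",**e)
o=get_obs()
from scipy.spatial.transform import Rotation as R
t=o["tool_pos"]+158*R.from_euler("xyz",o["tcp_rot"]).as_matrix()[:,2]
print("exp tip px",proj(d,t),proj(e,t))
cv2.imwrite("pics/s6.png",np.hstack([cv2.resize(d["image"][160:340,200:360],(400,450)),cv2.resize(e["image"][150:330,170:330],(400,450))])[:,:,::-1])
E
```

```text
time: 12.3
tool_pos: [506.4, 239.9, 255.9]
tcp_rot: [3.142, -0.783, 0.763]
contact_force: [1.1, 0.5, -2.3]
grip_width: 31.6
finger_force: 29.9
z [ 0.51   0.487 -0.709] az 43.7 tip [587. 317. 144.] d [ 0.8 -1.4 -1. ] rows [-0.0012  0.0019  0.0005] [0.039 0.129 2.038 1.015 0.582 0.08 ] [ 1.1  0.5 -2.3]
exp tip px [[268.22926059 239.40507248]] [[239.811981   249.69314462]]
```

View pics/s6.png

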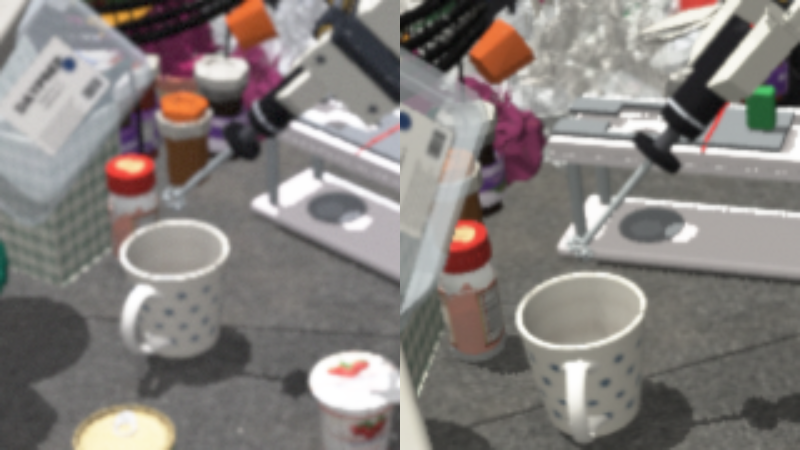

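The whisk end sits at (173,197) in the scene crop and (575,246) in the side crop. That matches the predicted tip, about 50 mm above the mouth centre, with mug and lock undisturbed. Settling, then handing in.

```bash
python3 -m inch '[0,0,0,0,0,0,1,0,0,0,0,0,0,1,0,0,0,0,0,0,1,0,0,0,0,0,0,1,0,0,0,0,0,0,1,0,0,0,0,0,0,1]' && python3 tip.py && python3 -c "from plant import *;print(close_job())"
```

```text
time: 12.9
tool_pos: [506.2, 239.6, 255.2]
tcp_rot: [-3.141, -0.782, 0.762]
contact_force: [-0.3, -0.4, -1.5]
grip_width: 31.3
finger_force: 29.9
z [ 0.509  0.487 -0.709] az 43.7 tip [586.7 316.6 143.1] d [ 1.1 -1.  -0.1] rows [-0.      0.0019  0.0002] [0.039 0.129 2.039 1.016 0.582 0.079] [-0.3 -0.4 -1.5]
the job is handed in; nothing more can be done
None
```

I handed the job in at about 12.9 s: the lock plate is open on its marks, and the frother is held still at about 45°, its whisk about 50 mm above the centre of the spotted mug's mouth.

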